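# Fit the gain module to the phono preamp

### The arm

A 7-joint arm with a two-finger parallel gripper is mounted at the origin on the work surface. World frame = base frame: x ahead of the robot, y to its left, z up, the work surface at z = 0. Lengths are in m, angles in rad, forces in N, time in s.
With the tool pointing down it reaches from about 0.4 to 0.875 m from the base axis. Payload 6.5 kg.
Tool frame: the origin (TCP) lies at the very end of the fingers, on their centre line; the grasp point (between the pads) lies manip.grip_point_offset behind it (manip.grip_point_offset is the distance from the TCP to the grasp point, in m); z points along the fingers, y is the line along which they close (so a half turn about z gives the same grasp; the last joint's range is limited). The gripper opens to 85 mm and grips with 20 to 120 N. Pads are 22 mm wide; open, the fingers measure 114 mm over their backs; the gripper's body (76 mm by 85 mm) begins 54 mm behind the grasp point. The pads swing forward as they close: fully open they stand 13 mm farther back than shut.
Start: joints at [-1.388, 0.536, -0.004, 1.538, 0.003, 1.067, -0.071], TCP at [0.16, 0.63, 0.231] pointing down, gripper open.
Joint ranges: [-2.7, 2.7], [-0.37, 2.16], [-1.27, 1.26], [0.24, 2.4], [-1.31, 4.45], [0.19, 1.91], [-2.76, 2.76]. Speed limits (rad/s): [2.39, 2.39, 3.14, 3.14, 3.14, 3.14, 3.14].

### API

Orientations are given as a rotation vector (axis times angle).
In Python, from workcell import manip gives the robot as it stands. Calls block until the motion is done:
- manip.reach(position, orientation): joint-space move of the TCP to a pose.
- manip.move_straight(position, attitude=None, max_speed=0.15): straight line of the TCP; attitude=None keeps the orientation; max_speed is the mean speed in m/s.
- manip.move_j(angles): joint-space move.
- manip.command_gripper(opening, strength=None): finger opening in m; strength is the grip in N (None keeps the last); returns when the fingers have stopped.
- manip.pause(seconds).
- manip.ik(position, orientation): joint angles nearest the present ones, or None.
- manip.grab_frame(name): name is "side" or "top" or "wrist"; returns a dict with "color" (400x640x3 uint8, red, green, blue), "range_z" (400x640 float32, m along the optical axis (not along the pixel's ray), 0 where there is no reading), "fx", "fy", "cx", "cy" (pixels), "origin" and "rotation" of the camera in the world. Camera axes: x right, y up, looking along -z (the intrinsics and any distortion apply to the point x, -y, -z); pixel columns grow to the right and rows downward; lengths in m; the calibration is good to about 2 mm. A picture is of the moment at which its call begins.
A pose or a line that the arm cannot do raises manip.PlanningError and nothing moves.
- manip.job_done(): hands the job in; it is judged then, once.
Readings, each from a call of its own:
- manip.current_clock(): time.
- manip.current_q(): joint angles.
- manip.current_dq(): joint speeds.
- manip.current_joint_torque(): joint torques, N m.
- manip.current_ee_pos(): TCP position.
- manip.current_eef_rot(): TCP orientation.
- manip.current_wrist_force(): force on the tool from outside, world axes, zero at the start.
- manip.current_ft_torque(): the same for the moment, N m.
- manip.current_width(): finger opening in m.
- manip.current_gripper_force(): force on a finger pad.
Only numpy, scipy, OpenCV 4.12 (cv2) and the standard library are available. Lean on these libraries where they do the work, as an engineer would, in place of code of your own. Each camera call takes 0.05 s, during which the arm holds its last target. There are 200 camera calls.

### The job

Pull the blanking plug out of the preamp's socket and stand it upright on the silicone mat, then plug the oblong gain module upright into the freed socket and push it fully home. Leave the square module and the headshell where they are.

Things in the scene. Friction and masses are not known exactly. Their poses are not given: they have to be found in the camera images.
- preamp: Phono preamp, an aluminium case fixed to the table, 140 (x) x 120 (y) x 45 (z) mm, with small dark knobs on its -x face, gold terminals on its +x face and dark vent slots on top. Origin: centre of its underside; it is turned about z only. On its top is one oblong socket hole, centred 20 mm from the middle towards -x (see socket); the top is otherwise flat.
- socket (a point): Centre of the mouth of the oblong socket hole, level with the preamp's top face (45 mm above the table); axes as the preamp's. The hole is 42 mm along its x by 22 mm along its y, 18 mm deep, with its rim bevelled 2 mm. It fits a 40 x 20 mm foot either way round (turned by half a turn is as good).
- blank: Grey plastic blanking plug, 50 g, seated in the socket at the start. Origin: centre of its foot's underside, z up. Foot 40 (x) x 20 (y) x 14 mm; on it a cap 56 x 32 x 6 mm whose shoulder rests on the socket's rim; on that an upright grip rib, 40 mm along x, 12 mm thick along y, z = 20 to 46 mm. Lifts straight up with little force; stands by itself on its foot.
- module: Oblong gain module, black with a metal top plate, about 120 g, standing in the wooden tray. Origin: centre of its foot's underside, z up. Foot 40 (x) x 20 (y) x 14 mm with tapered tip; above it the body 56 (x) x 32 (y) x 40 mm, z = 14 to 54 mm. Fully home, its shoulder (z = 14 mm) rests on the preamp's top face, its origin 14 mm below the socket's mouth.
- square_module: A module of another kind, as tall and of the same materials but square: body 42 x 42 mm, foot 32 x 32 mm, 54 mm tall. It stands in the same tray, does not fit the socket and stays where it is. Origin: centre of the underside of its foot, z up.
- mat: Grey silicone mat fixed to the table, 180 (x) x 120 (y) x 4 mm thick, to the left or right of the preamp. Origin: centre of its underside, turned about z only. The headshell lies near the middle of its +x half; its -x half is free.
- tray: Low dark wooden tray fixed to the table on the other side of the preamp from the mat, 180 (x) x 120 (y) mm outside, walls 5 mm thick and 14 mm high, floor 5 mm thick. Origin: centre of its underside. The two modules stand in it, one in each x half, about 90 mm apart.
- headshell: Chrome headshell with a cartridge, about 55 x 25 x 15 mm, lying on the mat's +x half; stays where it is. Origin near its middle, at its underside.
Not all that is in view belongs to the job. What is shaped like the module but orange or yellow is not meant.

How it is judged:
On the way, in this order (a step that is already met when the one before it is completed fails the run):
1. the blanking plug stands on the mat (x of blank in the frame of mat between -0.088 and 0.088 m and y of blank in the frame of mat between -0.058 and 0.058 m and contact force between blank and mat above 0.05 N and angle between blank's own z axis and vertical below 0.15 rad and linear speed of blank below 0.03 m/s and contact force between blank and the fingers below 0.05 N), for 0.2 s.
2. the oblong module is seated in the socket (z of module in the frame of socket below -0.011 m and horizontal distance between module and socket below 0.004 m and angle between module's own z axis and vertical below 0.1 rad), for 0.2 s.
At the end, for the whole second after the job is handed in: Module's foot at least 11 of its 14 mm in the socket, centred within 4 mm, upright within 0.1 rad; blanking plug upright (0.15 rad) on the mat, its foot's centre over the mat; both released, at rest; square module and headshell within 30 mm of their starts (all of step 2 and x of blank in the frame of mat between -0.088 and 0.088 m and y of blank in the frame of mat between -0.058 and 0.058 m and contact force between blank and mat above 0.05 N and angle between blank's own z axis and vertical below 0.15 rad and linear speed of each of blank, module below 0.03 m/s); the robot touches nothing.
It fails at once if the square module is displaced by more than 30 mm or knocked over (distance of square_module from where it was at the start of the episode above 0.03 m or angle between square_module's own z axis and vertical above 0.6 rad).
It fails at once if the headshell is displaced by more than 30 mm (distance of headshell from where it was at the start of the episode above 0.03 m).
It also fails if it takes over 59 s, if anything falls off the work surface, if the arm or the gripper's body presses on something with over 40 N, if the wrist force passes 120 N, or if a joint passes its speed limit or range.

## Working session

There is one attempt and no reset: what is moved stays moved. The work goes in short steps, each a Python script; the robot and the scene stay as the last script left them, time stands still between calls to the robot, and variables do not carry over. Pictures are saved under pics/ and viewed, at most 10 in all, crops included, and the job is handed in when it is done.

```bash
mkdir -p pics; ls; python3 - <<'E'
from workcell import manip
import cv2,numpy as np,pickle
fr={}
for n in("top","side"):
    f=manip.grab_frame(n);fr[n]=f
    cv2.imwrite(f"pics/{n}0.png",f["color"][:,:,::-1])
    print(n,f["fx"],f["fy"],f["cx"],f["cy"],f["origin"],np.round(f["rotation"],4).tolist(),[k for k in f])
pickle.dump(fr,open("f0.pkl","wb"))
print(manip.current_clock(),manip.current_ee_pos(),manip.current_eef_rot(),manip.grip_point_offset,manip.current_width())
E
```

```text
pics
top 475.76638368305385 475.76638368305385 319.738924392192 189.84998713912856 [ 0.28122155 -0.02795379  1.06496516] [0.1475, -0.1535, -1.5716] ['color', 'range_z', 'fx', 'fy', 'cx', 'cy', 'origin', 'rotation']
side 437.7503203085629 437.7503203085629 313.71134178186975 202.67796396135287 [0.23245496 0.64415826 0.69510939] [0.2199, -1.1407, -2.5725] ['color', 'range_z', 'fx', 'fy', 'cx', 'cy', 'origin', 'rotation']
0.1 [0.15992191 0.62944967 0.23051329] [-3.89603904e-01 -3.11725950e+00  2.39413448e-03] 0.0187 0.08515994874404481
```

View pics/top0.png

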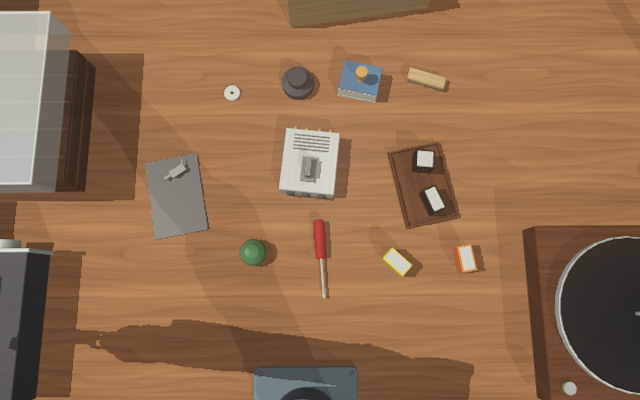

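View pics/side0.png

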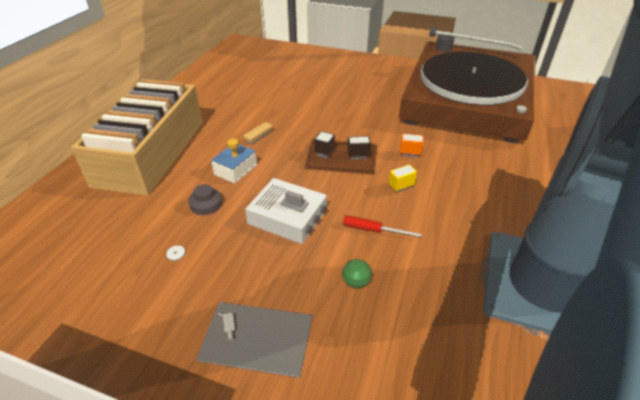

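The top view shows the preamp at (310,163) with the grey plug at (310,170), and the mat at (177,196) with the headshell at its upper (+x) end. The tray is at (424,185).

Candidates for the module:
- (433,199): black with an oblong top, in the tray. This fits the description.
- (425,160): black with a square top, in the tray. This is the square module.
- (397,262) yellow and (467,258) orange: decoys outside the tray.

Next I'll enlarge a crop to confirm this and measure the tops.

```bash
cat > h.py <<'E'
import numpy as np,cv2
from scipy.spatial.transform import Rotation as R
def rays(f,px):
    px=np.atleast_2d(np.asarray(px,float))
    d=np.c_[(px[:,0]-f["cx"])/f["fx"],-(px[:,1]-f["cy"])/f["fy"],-np.ones(len(px))]
    return d@R.from_rotvec(f["rotation"]).as_matrix().T
def plane(f,px,z):
    d=rays(f,px);o=np.asarray(f["origin"])
    return o+d*((z-o[2])/d[:,2])[:,None]
def cloud(f):
    v,u=np.mgrid[:400,:640]
    return (rays(f,np.c_[u.ravel(),v.ravel()])*f["range_z"].reshape(-1,1)+f["origin"]).reshape(400,640,3)
def rect(f,mask,z,near):
    """min-area rectangle (world m, at height z) of the mask's component nearest pixel `near`"""
    n,l,s,c=cv2.connectedComponentsWithStats(mask.astype(np.uint8))
    ok=[i for i in range(1,n) if s[i,4]>25]
    i=min(ok,key=lambda i:np.hypot(*(c[i]-near)))
    ct=max(cv2.findContours((l==i).astype(np.uint8),cv2.RETR_EXTERNAL,cv2.CHAIN_APPROX_NONE)[0],key=len)[:,0]
    p=plane(f,ct,z)[:,:2]
    (cx,cy),(w,h),a=cv2.minAreaRect((p*1000).astype(np.float32))
    if w<h: w,h,a=h,w,a+90
    return np.array([cx,cy])/1000,(w,h),(a+90)%180-90,c[i],s[i,4]
E
python3 - <<'E'
import pickle,cv2,numpy as np
from h import *
f=pickle.load(open("f0.pkl","rb"))["top"]
P=cloud(f)
for n,(u,v) in dict(plug=(310,170),case=(290,175),mat=(177,215),obl=(433,199),sq=(425,160),table=(250,200)).items(): print(n,P[v,u].round(4), f["color"][v,u])
hsv=cv2.cvtColor(f["color"],cv2.COLOR_RGB2HSV)
z=P[...,2]
lo=hsv[...,1]<60
print("case",rect(f,lo&(hsv[...,2]>150)&(abs(z-.045)<.012),.045,(310,163)))
print("mat",rect(f,lo&(abs(z-.004)<.008),.004,(177,196)))
br=lo&(hsv[...,2]>150)
print("obl",rect(f,br,.059,(433,199)));print("sq",rect(f,br,.059,(425,160)))
c=f["color"][110:250,140:470,::-1]
cv2.imwrite("pics/crop1.png",cv2.resize(c,(792,336),interpolation=cv2.INTER_CUBIC))
E
```

```text
plug [ 0.5175 -0.0118  0.0705] [112 107 102]
case [0.5135 0.0328 0.0408] [209 208 198]
mat [0.4311 0.2881 0.0046] [134 129 123]
obl [ 0.4547 -0.2754  0.0597] [206 204 195]
sq [ 0.5419 -0.2631  0.0566] [205 203 194]
table [4.651e-01 1.257e-01 3.000e-04] [167 120  81]
case (array([ 0.54502203, -0.00885838]), (141.6951904296875, 119.6041488647461), -6.2749481201171875, array([308.59450052, 161.04838148]), np.int32(2873))
mat (array([0.47640173, 0.29342148]), (179.89695739746094, 119.66825866699219), 10.632039070129395, array([175.85194607, 197.07784279]), np.int32(3931))
obl (array([ 0.45589001, -0.27781348]), (48.66006088256836, 24.47315216064453), 23.617963790893555, array([434.19921875, 198.51953125]), np.int32(256))
sq (array([ 0.54547552, -0.26163782]), (35.488304138183594, 32.80015182495117), -2.9377899169921875, array([424.60655738, 158.36065574]), np.int32(244))
```

View pics/crop1.png

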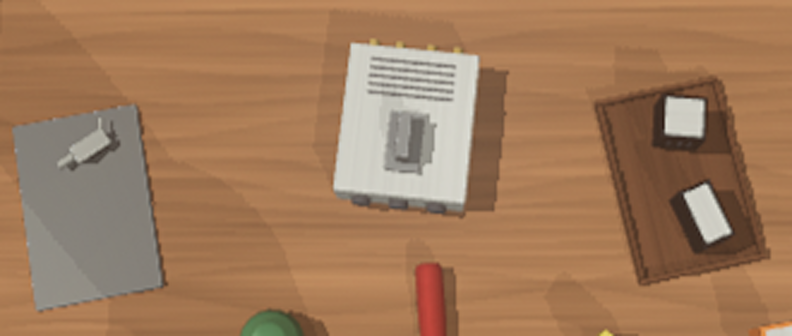

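The crop confirms it: the oblong module is the lower one, at top-view px (434,198), with a metal top of 49x24 mm. The square one is at (425,158), measuring 35x33 mm. The case and mat sizes match the given ones. Next I'll refine both with the wrist camera.

```bash
cat >> h.py <<'E'
def down(psi): return (R.from_euler('z',psi,degrees=True)*R.from_euler('x',180,degrees=True)).as_rotvec()
E
python3 - <<'E'
from workcell import manip
import pickle
from h import *
fr={}
for n,p,psi in(("mod",[.456,-.278,.26],203.6),("sock",[.525,-.007,.26],173.7)):
    manip.reach(p,down(psi)); manip.pause(.2)
    f=manip.grab_frame("wrist");fr[n]=f
    cv2.imwrite(f"pics/w_{n}.png",f["color"][:,:,::-1])
    print(n,manip.current_clock(),manip.current_ee_pos(),manip.current_q().round(2) if hasattr(manip.current_q(),'round') else manip.current_q(),f["origin"],f["fx"])
pickle.dump(fr,open("f1.pkl","wb"))
cv2.imwrite("pics/w_both.png",cv2.resize(np.vstack([fr[k]["color"] for k in fr])[:,:,::-1],(480,600)))
E
```

```text
mod 3.6833 [ 0.45616884 -0.27772265  0.25999069] [ 0.9   0.36 -0.54  1.79  0.21  1.05  2.26] [ 0.37971578 -0.31160063  0.40287673] 333.2606542423288
sock 5.0167 [ 0.52501111 -0.00819326  0.25993971] [ 0.39  0.35 -0.57  1.81  0.21  1.05  1.2 ] [0.44199721 0.00084873 0.40280482] 333.2606542423288
```

View pics/w_both.png

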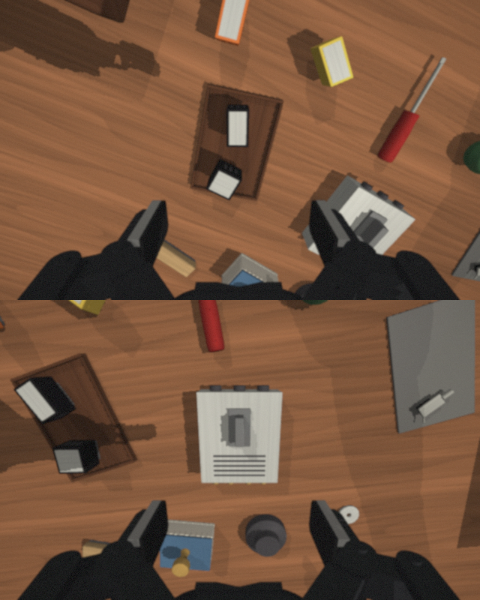

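The wrist views show the oblong module's metal top at about full-res px (316,170), and the plug's rib at (313,167) on the case centred at (320,183). Measuring both.

```bash
python3 - <<'E'
import pickle
from h import *
fr=pickle.load(open("f1.pkl","rb"))
for k in fr:
    f=fr[k];hsv=cv2.cvtColor(f["color"],cv2.COLOR_RGB2HSV);P=cloud(f);z=P[...,2]
    lo=(hsv[...,1]<60)&(f["range_z"]>.1)
    if k=="mod":
        m=lo&(hsv[...,2]>150)&(abs(z-.059)<.012);print("mod",rect(f,m,.059,(316,170)))
        m=(z>.03)&(z<.075)&(f["range_z"]>.1); q=P[(abs(z-.059)<.004)&(np.hypot(P[...,0]-.456,P[...,1]+.278)<.04)]
        print("top",len(q),np.median(q[:,2])); print("rectdepth",cv2.minAreaRect((q[:,:2]*1000).astype(np.float32)))
    else:
        m=lo&(hsv[...,2]>120)&(abs(z-.045)<.012);m=cv2.morphologyEx(m.astype(np.uint8),cv2.MORPH_OPEN,np.ones((5,5)));r=rect(f,m,.045,(320,183));print("case",r)
        a=np.deg2rad(r[2]);print("socket",r[0]-.02*np.array([np.cos(a),np.sin(a)]))
        s=(z>.064)&(z<.085)&(np.hypot(P[...,0]-.525,P[...,1]+.007)<.04);q=P[s]
        print("rib",len(q),np.median(q[:,2]),cv2.minAreaRect((q[q[:,2]>.07][:,:2]*1000).astype(np.float32)))
        print(rect(f,s&(z>.071),.077,(313,167)))
E
```

```text
mod (array([ 0.45841373, -0.27855292]), (46.96590805053711, 22.927490234375), 22.961837768554688, array([316.5294726 , 170.36711479]), np.int32(967))
top 1535 0.05955179016360207
rectdepth ((458.04168701171875, -278.9671630859375), (55.87849426269531, 31.084453582763672), 22.742326736450195)
case (array([ 0.54781158, -0.01065109]), (140.63143920898438, 120.05491638183594), -6.431434631347656, array([318.96251903, 180.29794521]), np.int32(10512))
socket [ 0.52793745 -0.00841081]
rib 489 0.0771094259306952 ((528.12451171875, -8.482398986816406), (11.301229476928711, 40.14171600341797), 83.43742370605469)
(array([ 0.52753021, -0.00846283]), (40.54587173461914, 11.298564910888672), -6.4241180419921875, array([318.49369748, 175.46428571]), np.int32(476))
```

Both views agree, and the sizes match to within 1 mm. Pulling the plug.

```bash
python3 - <<'E'
from workcell import manip
from h import *
o=down(173.57)
manip.command_gripper(.05)
manip.reach([.528,-.0085,.12],o)
manip.move_straight([.528,-.0085,.0545],max_speed=.1)
manip.command_gripper(0,40)
print(manip.current_clock(),manip.current_ee_pos(),manip.current_width(),manip.current_gripper_force(),manip.current_wrist_force())
manip.move_straight([.528,-.0085,.17],max_speed=.12)
print(manip.current_clock(),manip.current_ee_pos(),manip.current_width(),manip.current_wrist_force())
f=manip.grab_frame("wrist");cv2.imwrite("pics/w2.png",f["color"][:,:,::-1])
import pickle;pickle.dump(f,open("f2.pkl","wb"))
E
```

```text
7.3083 [ 0.52850228 -0.00853847  0.05508455] 0.011225456699266492 39.69797194004059 [-0.73387762  0.09664783  4.70163156]
8.425 [ 0.52739912 -0.0085556   0.16926236] 0.01106089590356366 [-0.26461998  0.59072201 -1.24047309]
```

View pics/w2.png

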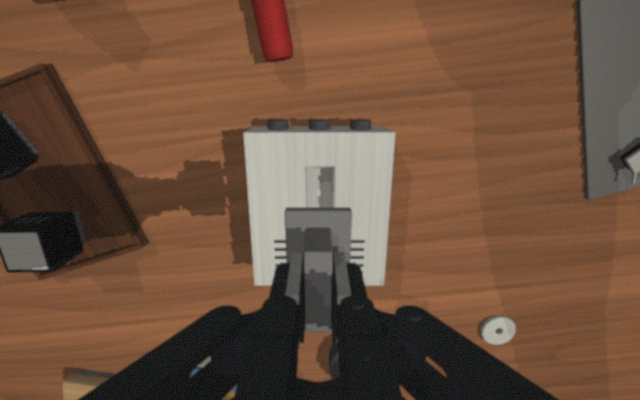

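The picture shows the plug held level at (318,265) and the socket hole open at (320,190). Placing the plug on the -x half of the mat, then looking at the bare socket.

```bash
python3 - <<'E'
from workcell import manip
import pickle
from h import *
o=down(173.57)
manip.reach([.434,.284,.15],o)
manip.move_straight([.434,.284,.05],max_speed=.12)
z=.05
manip.move_straight([.434,.284,.031],max_speed=.04);z=.031
while z>.026 and manip.current_wrist_force()[2]<1.5:
    z-=.001;manip.move_straight([.434,.284,z],max_speed=.02)
print(z,manip.current_ee_pos(),manip.current_wrist_force())
manip.command_gripper(.04);manip.pause(.3)
manip.move_straight([.434,.284,.13],max_speed=.12)
manip.pause(.1)
f1=manip.grab_frame("wrist")
manip.reach([.528,-.0085,.2],o);manip.pause(.2)
f2=manip.grab_frame("wrist")
print(manip.current_clock(),manip.current_ee_pos(),manip.current_wrist_force())
pickle.dump((f1,f2),open("f3.pkl","wb"))
cv2.imwrite("pics/w3.png",cv2.resize(np.vstack([f1["color"],f2["color"]])[:,:,::-1],(480,600)))
f=f2;P=cloud(f);z=P[...,2]
hole=((z<.041)&(np.hypot(P[...,0]-.528,P[...,1]+.0085)<.035)&(f["range_z"]>.1))
print(rect(f,hole,.045,(320,190)))
hsv=cv2.cvtColor(f["color"],cv2.COLOR_RGB2HSV)
m=(hsv[...,1]<60)&(hsv[...,2]>120)&(abs(z-.045)<.012);m=cv2.morphologyEx(m.astype(np.uint8),cv2.MORPH_OPEN,np.ones((5,5)));r=rect(f,m,.045,(320,190));print("case",r)
a=np.deg2rad(r[2]);print("socket",r[0]-.02*np.array([np.cos(a),np.sin(a)]))
E
```

```text
0.027999999999999997 [0.4340993  0.28411272 0.02809028] [0.67182524 0.18148756 1.5639175 ]
15.3 [ 0.52785157 -0.00731111  0.19984258] [-0.41823117 -0.17130782  0.60345034]
(array([ 0.52751807, -0.00843384]), (41.40892028808594, 21.301788330078125), -5.7310943603515625, array([316.71909001, 179.77645895]), np.int32(1011))
case (array([ 0.54132605, -0.00984463]), (126.18770599365234, 120.05327606201172), -6.416938781738281, array([316.52812222, 187.35760773]), np.int32(14597))
socket [ 0.52145135 -0.00760937]
```

View pics/w3.png

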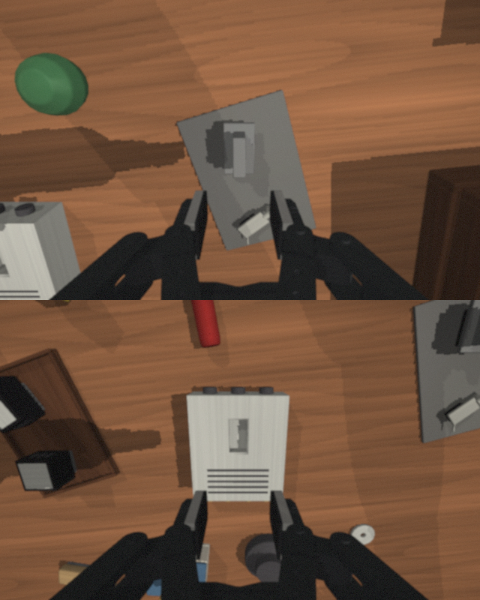

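The plug stands upright on the mat at (236,150), well clear of the headshell. The socket is empty, and the hole measures 41x21 mm at (0.5276,-0.0084), matching the earlier estimate. The second case fit is cut off by the fingers, so I'm ignoring it. Grasping the module now.

```bash
python3 - <<'E'
from workcell import manip
import pickle
from h import *
o=down(202.8);x,y=.4582,-.2788
manip.command_gripper(.06)
manip.reach([x,y,.13],o)
manip.move_straight([x,y,.0255],max_speed=.1)
manip.command_gripper(0,60)
print(manip.current_clock(),manip.current_ee_pos(),manip.current_width(),manip.current_wrist_force())
manip.move_straight([x,y,.16],max_speed=.12)
manip.reach([.5277,-.0084,.16],down(173.57));manip.pause(.2)
print(manip.current_clock(),manip.current_ee_pos(),manip.current_width(),manip.current_wrist_force())
f=manip.grab_frame("wrist");pickle.dump(f,open("f4.pkl","wb"))
cv2.imwrite("pics/w4.png",f["color"][:,:,::-1])
E
```

```text
18.3 [ 0.45862376 -0.27905692  0.02612179] 0.03103295435167224 [-1.05241914  0.96505003  5.44201896]
20.85 [ 0.52763565 -0.00997888  0.15982607] 0.031290116636076164 [ 0.13404722 -1.03164917 -1.29803541]
```

View pics/w4.png

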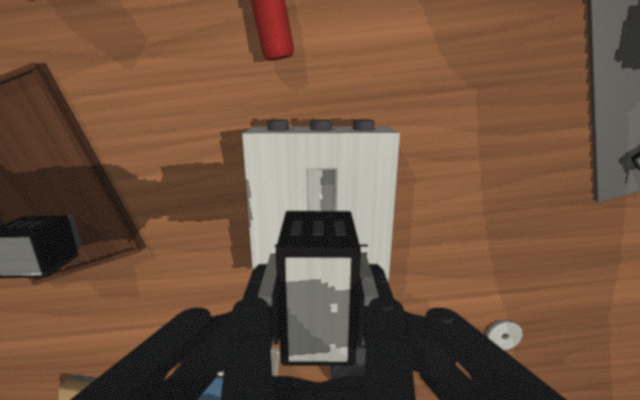

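The module is held level, its top plate at (318,310), with the hole ahead at (321,190). Next I'll measure its position in the hand and descend guarded.

```bash
python3 - <<'E'
from workcell import manip
import pickle
from h import *
f=pickle.load(open("f4.pkl","rb"));P=cloud(f);z=P[...,2]
tcp=np.array([.52764,-.00998]);a=np.deg2rad(-6.43);ux=np.array([np.cos(a),np.sin(a)]);uy=np.array([-ux[1],ux[0]])
q=P[(abs(z-.194)<.005)&(np.hypot(P[...,0]-tcp[0],P[...,1]-tcp[1])<.04)]
d=q[:,:2]-tcp;print(len(q),np.median(q[:,2]),"x",np.percentile(d@ux,[.5,99.5]),"y",np.percentile(d@uy,[.5,99.5]))
hsv=cv2.cvtColor(f["color"],cv2.COLOR_RGB2HSV)
m=(hsv[...,1]<60)&(hsv[...,2]>90)&(abs(z-.194)<.006)
r=rect(f,m,.1935,(318,310));e=r[0]-tcp;print(r,e@ux,e@uy)
manip.move_straight([.5277,-.0084,.09],max_speed=.1);manip.pause(.3)
print(manip.current_ee_pos(),R.from_rotvec(manip.current_eef_rot()).as_matrix().round(3).tolist(),manip.current_wrist_force())
E
```

```text
11226 0.19335935527849052 x [-0.02789812  0.02756463] y [-0.0256905   0.02531513]
(array([ 0.52805084, -0.01022034]), (48.59400939941406, 24.651527404785156), -6.5299072265625, array([317.86104606, 307.55846995]), np.int32(6405)) 0.0004351738538296862 -0.0001928227159464252
[ 0.52797756 -0.00848107  0.09039497] [[-0.994, 0.112, 0.001], [0.112, 0.994, -0.0], [-0.001, -0.0, -1.0]] [-0.83341182 -0.35208978 -0.85864253]
```

The module is centred on the TCP to within 0.5 mm and upright. Inserting, with force checks.

```bash
python3 - <<'E'
from workcell import manip
from h import *
x,y=.5276,-.0084
manip.move_straight([x,y,.068],max_speed=.06)
z=.068
while z>.049:
    z-=.002;manip.move_straight([x,y,z],max_speed=.03)
    F=np.array(manip.current_wrist_force());p=np.array(manip.current_ee_pos());print(round(z,3),p.round(4),F.round(1))
    if F[2]>25: break
print(manip.current_clock(),manip.current_width())
E
```

```text
0.066 [ 0.5277 -0.0084  0.0661] [-0.2  0.2 -0.9]
0.064 [ 0.5275 -0.0084  0.0639] [ 0.6 -0.6 -2.2]
0.062 [ 0.5275 -0.0084  0.0619] [-0.2  0.4 -1.7]
0.06 [ 0.5275 -0.0084  0.0599] [-1.4 -0.6 -2.2]
0.058 [ 0.5275 -0.0084  0.0579] [ 0.7 -0.1 -1.6]
0.056 [ 0.5275 -0.0084  0.0559] [ 0.4 -0.1 -1.9]
0.054 [ 0.5275 -0.0084  0.0539] [ 0.5 -0.3 -1. ]
0.052 [ 0.5279 -0.0083  0.0521] [0.7 0.5 1.4]
0.05 [ 0.5279 -0.0084  0.0521] [-8.2  0.2 24.9]
0.048 [ 0.528  -0.0084  0.052 ] [-15.9  -2.5  48.8]
25.0667 0.031098166797309264
```

It stopped firmly at TCP z = 0.0521, exactly the predicted home height. Releasing, backing off and checking.

```bash
python3 - <<'E'
from workcell import manip
from h import *
x,y=.5276,-.0084
manip.move_straight([x,y,.0521],max_speed=.03)
manip.command_gripper(.06);manip.pause(.2)
manip.move_straight([x,y,.22],max_speed=.12);manip.pause(.3)
f=manip.grab_frame("wrist");P=cloud(f);z=P[...,2]
q=P[(abs(z-.085)<.006)&(np.hypot(P[...,0]-x,P[...,1]-y)<.045)]
print(len(q),np.median(q[:,2]),q[:,2].std(),cv2.minAreaRect((q[:,:2]*1000).astype(np.float32)))
manip.reach([.45,-.2,.3],down(180));g=manip.grab_frame("top")
print(manip.current_clock(),manip.current_wrist_force())
cv2.imwrite("pics/end.png",np.vstack([cv2.resize(f["color"],(480,300)),cv2.resize(g["color"][90:290,130:450],(480,300))])[:,:,::-1])
E
```

```text
2296 0.08562161663175247 0.001012719630812693 ((527.7755737304688, -9.013479232788086), (32.00345230102539, 56.274253845214844), 83.44387817382812)
28.7833 [-0.32831254  0.19383213 -0.22798166]
```

View pics/end.png

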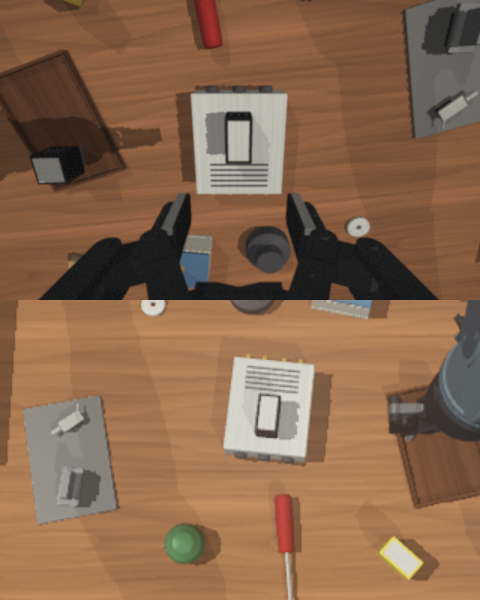

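The module is seated upright at (238,138) in the upper view, with its top at 85.6 mm against the expected 85. The plug stands on the mat at (70,487) in the lower view. The headshell and square module haven't moved, and the robot is clear of everything.

```bash
python3 -c "
from workcell import manip
print(manip.job_done())"
```

```text
the job is handed in; nothing more can be done
None
```

I handed the job in at about 29 s: the blanking plug stands upright on the mat, the oblong gain module is fully home in the socket, and the square module and headshell were left in place; the verdict itself was not shown.

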